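# Open the counterweighted lid and re-house a tube block

## Task

Lift the clear lid of the tube-block station by its front bar, without flinging it, until it is past its balance point and rests fully open by itself. Then take the block with the six narrow holes out of the station, set it down upright on the bare bench and let go to change your grip, and stand it in the empty cradle, fully down between the two end walls, holes up. Put the block down gently rather than dropping it, leave the lid open, and leave the other block and the things standing around where they are.

Things in the scene. Friction and masses are not known exactly. Their poses are not given: they have to be found in the camera images.
- station_hinge (a point): Middle of the lid's hinge axis, 75 mm above the bench. Fixed axes: x from the station's front to its back, y along the hinge axis, z up. The station's grey base, 190 (x) by 170 mm (y), top 18 mm above the bench, reaches from 145 mm before this point to 45 mm behind it. Side cheeks at y = +-78 mm are 40 mm high, hinge posts beside the axis 88 mm.
- front_bay (a point): Centre of the front bay's floor, 18 mm above the bench, 105 mm before the hinge axis; axes as the station's. Fences along y, 6 mm thick, 74 mm long, tops 66 mm above the bench, stand 3 mm from the block's long sides, so a block here can be gripped only by its two ends (+y, -y). The ends are open but for 5 mm high stops 3 mm from the block. Fingers have 40 mm beyond each end.
- rear_bay (a point): Centre of the rear bay's floor, 50 mm behind the front bay (55 mm before the hinge axis); otherwise the same as the front bay. One block stands in each bay. The bays are open above once the lid is open.
- lid (a joint): Lid angle in rad: 0 shut (level), grows as its front is raised up and over to the back; 1.9 is the open stop. Clear plate, 26 mm side skirts, dark counterweight cylinder behind the hinge. Balance point at about 0.91: below it the lid falls shut, above it (by 0.2 or more, to be sure) it goes slowly to the open stop in about 2 s and stays. Damped; lifting takes under 5 N.
- lid_bar (a point): Middle of the lid's grip bar: round steel, 10 mm thick, 110 mm long along the station's y between two side rods, 32 mm clear of the lid's front edge. 182 mm from the hinge axis, 75 mm above the bench when shut; at lid angle a it is 182*cos(a) mm before and 182*sin(a) mm above the hinge axis. It can turn between gripping fingers. Axes turn with the lid.
- narrow_block_center (a point): Centre (half-way up) of the loose aluminium block with six narrow holes (11 mm, two rows of three) in its top; 38 mm (x) by 56 mm (y, long) by 46 mm high (z up, holes up), 0.18 to 0.33 kg. Starts in the front or the rear bay, centre 41 mm above the bench, long side along the station's y. This is the block to move.
- wide_block_center (a point): Centre (half-way up) of the other loose aluminium block, of the same outside size and axes, with two wide holes (21 mm) in its top. In the other bay; stays there.
- cradle_seat (a point): Block's centre when it stands in the fixed cradle, 33 mm above the bench; z up. Base 70 (x) by 86 mm (y), floor 10 mm high; end walls to 59 mm, inner faces at y = +-31.5 mm; side stops at x = +-23 mm rise only 4 mm over the floor. The block's 56 mm side lies along y (either way round), so here it can be held only by its long sides (+x, -x).
- timer: Bystander: white digital bench timer, 63x99x20 mm, lying flat; origin at the centre of its underside. Leave alone. Keep the arm clear of the fixed upright clear shield to the right of the work: a panel 0.46 m high running from about x 0.50, y -0.25 to x 0.67, y -0.53 with a sloping hood and base behind it; reach the work round the robot's side of it.
- dropper_bottle: Bystander: small amber dropper bottle, 27 mm wide, 78 mm high, standing; origin at the centre of its underside. Leave alone.
- petri_dish: Bystander: flat round dish, 66 mm wide, 16 mm high; origin at the centre of its underside. Leave alone.
- white_jar: Bystander: white plastic bottle, 48 mm wide, 105 mm high, standing; origin at the centre of its underside. Leave alone.
Things that resemble listed ones, but are neither listed nor needed, are in the scene too. Leave any yellow look-alike of the part that bears cradle_seat alone.

How it is judged:
On the way, in this order (a step that is already met when the one before it is completed fails the run):
1. the lid rests at its open stop by itself, not touched by the robot (value of joint lid above 1.8 rad and velocity of joint lid between -0.1 and 0.1 rad/s and contact force between lid and the fingers below 0.1 N), for 0.3 s.
2. the block with six narrow holes stands upright on the bare bench, let go, with the lid still open (height (world z) of narrow_block_center below 0.028 m and angle between narrow_block_center's own z axis and vertical below 0.1 rad and contact force between narrow_block and the fingers below 0.1 N and linear speed of narrow_block below 0.02 m/s and value of joint lid above 1.8 rad), for 0.2 s.
At the end, for the whole second after the job is handed in: The block with six narrow holes stands in the cradle: centre within 8 mm of the seat point sideways and 3 mm in height, upright within 0.08 rad, holes up, long side along the cradle within 0.2 rad, at rest; the lid rests open (above 1.8 rad, still); the other block is within 10 mm of where it stood (horizontal distance between narrow_block_center and cradle_seat below 0.008 m and z of narrow_block_center in the frame of cradle_seat between -0.003 and 0.003 m and angle between narrow_block_center's own z axis and vertical below 0.08 rad and angle between the y axis of narrow_block_center and the y axis of cradle_seat, either way round below 0.2 rad and linear speed of narrow_block below 0.02 m/s and distance of wide_block_center from where it was at the start of the episode below 0.01 m and value of joint lid above 1.8 rad and velocity of joint lid between -0.1 and 0.1 rad/s); the robot touches nothing.
It fails at once if the lid is flung (faster than 3 rad/s) (velocity of joint lid above 3 rad/s or velocity of joint lid below -3 rad/s).
It fails at once if the block is dropped (faster than 0.6 m/s while the fingers do not hold it) (linear speed of narrow_block above 0.6 m/s and contact force between narrow_block and the fingers below 0.1 N).
It fails at once if the block tips over (more than 0.7 rad) (angle between narrow_block_center's own z axis and vertical above 0.7 rad).
It fails at once if the other block is taken out or shifted (more than 15 mm) (distance of wide_block_center from where it was at the start of the episode above 0.015 m).
It fails at once if a bystander is shifted by more than 30 mm (distance of any of timer, dropper_bottle, petri_dish, white_jar from where it was at the start of the episode above 0.03 m).
It also fails if it takes over 67 s, if anything falls off the work surface, if the arm or the gripper's body presses on something with over 40 N, if the wrist force passes 120 N, or if a joint passes its speed limit or range.

## Robot

A 6-joint arm with a two-finger parallel gripper is mounted at the origin on a cart in front of the work surface, level with it; the furniture and walls round the work are solid. World frame = base frame: x ahead of the robot, y to its left, z up, the work surface at z = 0. Lengths are in m, angles in rad, forces in N, time in s.
With the tool pointing down it reaches from about 0.3 to 0.875 m from the base axis. Payload 6.4 kg.
Tool frame: the origin (TCP) lies where the fingers leave the gripper's body, on its centre line; the fingertips stand 73 mm ahead of it and the grasp point (between the pads) lies 54 mm ahead of it; z points along the fingers, y is the line along which they close (so a half turn about z gives the same grasp; the last joint's range is limited). The gripper opens to 85 mm and grips with 20 to 120 N. Pads are 22 mm wide; open, the fingers measure 114 mm over their backs; the gripper's body (76 mm by 85 mm) begins 54 mm behind the grasp point. The pads swing forward as they close: fully open they stand 13 mm farther back than shut.
Start: joints at [1.054, 0.181, 1.607, -0, 1.354, -0.206], TCP at [0.176, 0.547, 0.304] pointing down, gripper open.
Joint ranges: [-2.99, 2.99], [-0.89, 2.07], [0.3, 2.58], [-1.14, 4.28], [0, 2.63], [-3.12, 3.12]. Speed limits (rad/s): [2.57, 2.57, 3.01, 3.14, 3.14, 3.14].

## Interface

Orientations are given as a unit quaternion [w, x, y, z].
In Python, from bench import ctrl gives the robot as it stands.
- The arm moves only by the tool carry_out, never from a script. Its argument "steps" is one flat list of numbers, 7 for each row, row after row: the shift along the tool's x, y, z in m, then the turn, a rotation vector about the tool's x, y, z in rad, then the opening, from 0 (shut) to 1 (fully open). In form: [dx, dy, dz, wx, wy, wz, claw, dx, dy, dz, wx, wy, wz, claw, ...]. A call has 1 to 20 rows; each row is the pose to reach, as a shift and turn from the pose commanded when the call began, along the tool's axes at that moment; what a row does not reach only later rows make up. A row lasts 1/10 s, in which the tool goes at most 50 mm and 8.59 degrees, less where a joint would pass 70% of its speed; a pose out of reach is approached as far as the arm can. A call with a gripper value outside its range is refused whole. The fingers move at their own pace and stop on an object; the grip force is fixed at half the most. Time passes only in rows, so rows that repeat a pose let the fingers close. It gives the time, the measured TCP pose, the force, the opening and the grip force at its end, in the units of the state.
- ctrl.get_obs(): the state, without advancing time (a new reading comes with each control period).
- ctrl.camera(name): name is "scene" or "top" or "wrist"; returns the picture (480x640x3 uint8, red, green, blue); there is no depth.
- ctrl.camera_params(name): a dict with "vertical_fov" (degrees; the focal length in pixels is half the picture's height over the tangent of half this angle, whatever the lens; pixels are square), "cx", "cy" (the principal point, pixels), "k1" (the pictures are not rectified: a ray, as slopes to the right and down, at radius r is drawn at 1 + k1 r^2 times it, then the intrinsics apply), "cam_to_world" (4x4, takes a point from camera to world coordinates); the wrist camera has in their place "hand_eye" (4x4, takes a point from camera to tool coordinates, whose origin is the TCP and whose axes are the flange's). Camera axes: x right, y down, z forward; pixel columns grow to the right and rows downward; lengths in m; the calibration is good to about 2 mm. A picture is of the moment at which its call begins: read the wrist's pose just before it. camera_params takes no time and is no camera call.
- ctrl.hand_in(): hands the job in; it is judged then, once.
The state is a dict: "time_s": time; "q": joint angles; "dq": joint speeds; "joint_efforts": joint torques, N m; "eef_pos": TCP position; "eef_rot": TCP orientation; "wrist_force": force on the tool from outside, world axes, zero at the start; "torque": the same for the moment, N m; "opening": opening from 0.0 (shut) to 1.0 (fully open); "grasp_force": force on a finger pad.
Only numpy, scipy, OpenCV 4.12 (cv2) and the standard library are available. Lean on these libraries where they do the work, as an engineer would, in place of code of your own. Each camera call takes 0.05 s, during which the arm holds its last target. There are 200 camera calls.

## Working session

There is one attempt and no reset: what is moved stays moved. The work goes in short steps, Python scripts to look and compute and a tool call to move; the robot and the scene stay as the last step left them, time stands still between calls to the robot, and variables do not carry over. Pictures are saved under pics/ and viewed, at most 10 in all, crops included, and the job is handed in when it is done.

Besides the shell and the picture viewer there is one more tool, called after "Emit:" by a JSON object that holds its "api" and its "payload", one argument or row to a line. carry_out: Moves the arm, as the interface text tells. Its arguments: {"type":"object","properties":{"steps":{"type":"array"}},"required":["steps"]}

```bash
mkdir -p pics; cat > h.py <<'E'
import numpy as np, cv2
from bench import ctrl
from scipy.spatial.transform import Rotation as R
def q2R(q): return R.from_quat([q[1],q[2],q[3],q[0]]).as_matrix()
def snap(name,f):
    o=ctrl.get_obs(); im=ctrl.camera(name); cv2.imwrite('pics/'+f,im[:,:,::-1]); return o,im
def cam(name,o=None):
    p=ctrl.camera_params(name)
    if name=='wrist':
        T=np.eye(4);T[:3,:3]=q2R(o['eef_rot']);T[:3,3]=o['eef_pos'];T=T@np.array(p['hand_eye'])
    else: T=np.array(p['cam_to_world'])
    f=240/np.tan(np.radians(p['vertical_fov'])/2)
    return p,T,f
def ray(name,uv,o=None):
    p,T,f=cam(name,o); d=np.array([(uv[0]-p['cx'])/f,(uv[1]-p['cy'])/f]); s=d.copy()
    for _ in range(20): s=d/(1+p['k1']*(s@s))
    return T[:3,3],T[:3,:3]@np.array([s[0],s[1],1])
def onz(name,uv,z,o=None):
    c,d=ray(name,uv,o); return c+d*(z-c[2])/d[2]
def proj(name,P,o=None):
    p,T,f=cam(name,o); c=np.linalg.inv(T)@np.append(P,1); s=c[:2]/c[2]; s=s*(1+p['k1']*(s@s))
    return np.array([s[0]*f+p['cx'],s[1]*f+p['cy']])
E
python3 - <<'E'
from h import *
for n in ['scene','top']:
    snap(n,n+'0.png'); p,T,f=cam(n); print(n,f,p['k1'],T.round(3).tolist())
o=ctrl.get_obs();print(o); print(ctrl.camera_params('wrist'))
E
```

```text
scene 572.5630233748115 -0.13596028784223105 [[0.809, -0.247, 0.534, -0.095], [-0.588, -0.311, 0.747, -0.718], [-0.018, -0.918, -0.397, 0.53], [0.0, 0.0, 0.0, 1.0]]
top 519.2568381954496 -0.09621573749308067 [[0.024, -0.998, 0.066, 0.406], [-1.0, -0.025, -0.012, 0.123], [0.014, -0.066, -0.998, 1.422], [0.0, 0.0, 0.0, 1.0]]
{'time_s': 0.1, 'q': array([ 1.05370722e+00,  1.81496894e-01,  1.60791511e+00, -5.14667723e-06,
        1.35382241e+00, -2.06331707e-01]), 'dq': array([-0.00133299, -0.00198873, -0.00081159, -0.00115031, -0.00033616,
        0.00114912]), 'joint_efforts': array([ 1.29291429e-04, -4.45885527e+01, -3.52235734e+01, -3.29239192e-04,
        4.23478283e-03,  5.34603828e-05]), 'eef_pos': array([0.17562689, 0.54710928, 0.30305377]), 'eef_rot': array([-2.88139206e-04,  1.54753647e-01,  9.87952749e-01, -7.68654201e-04]), 'wrist_force': array([-0.10552658, -1.11255148,  0.55326514]), 'torque': array([-0.02140388,  0.01478104,  0.00152363]), 'grasp_force': 0.0, 'opening': 1.0023121743014085}
{'vertical_fov': 66.37624013015026, 'cx': 319.1957877272622, 'cy': 237.1257661884886, 'k1': -0.013308831733766777, 'hand_eye': array([[ 2.79749832e-04, -9.59334289e-01, -2.82272287e-01,
         7.13503432e-02],
       [ 9.99999869e-01,  3.89044989e-04, -3.31149767e-04,
         1.02697492e-04],
       [ 4.27499945e-04, -2.82272157e-01,  9.59334273e-01,
        -6.89662791e-02],
       [ 0.00000000e+00,  0.00000000e+00,  0.00000000e+00,
         1.00000000e+00]])}
```

View pics/top0.png

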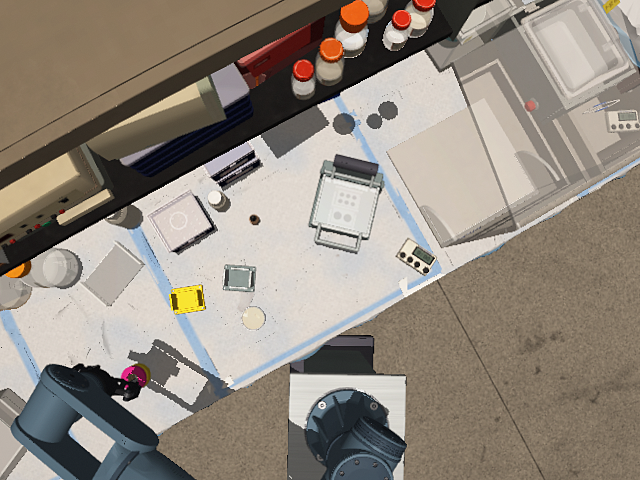

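View pics/scene0.png

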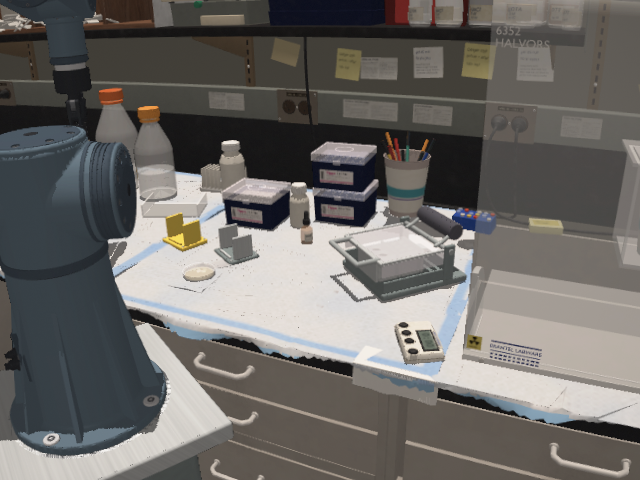

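Candidates in the top view:
- Cradle: grey (239,278), against the yellow look-alike (187,299) and the grey box lid (181,221).
- Block: six small holes in the rear bay (347,198), against two wide holes in the front bay (343,215).
- Bar: (337,246).

I take the grey cradle and the rear block, and check both in a close crop.

```bash
python3 - <<'E'
from h import *
im=cv2.imread('pics/top0.png')
a=cv2.resize(im[145:261,295:395],None,fx=5,fy=5,interpolation=cv2.INTER_CUBIC)
b=cv2.resize(im[258:300,215:265],None,fx=5.6,fy=5.6,interpolation=cv2.INTER_CUBIC)
c=np.zeros((600,800,3),np.uint8); c[:580,:500]=a; c[:b.shape[0],505:505+b.shape[1]]=b
cv2.imwrite('pics/crop1.png',c)
for n,uv,z in [('bar',(337,246),.075),('cw',(356,165),.08),('narrow',(347,198),.064),('cradle',(239,278),.03)]: print(n,onz('top',uv,z).round(3))
E
```

```text
bar [0.494 0.039 0.075]
cw [ 0.709 -0.006  0.08 ]
narrow [0.623 0.015 0.064]
cradle [0.405 0.297 0.03 ]
```

View pics/crop1.png

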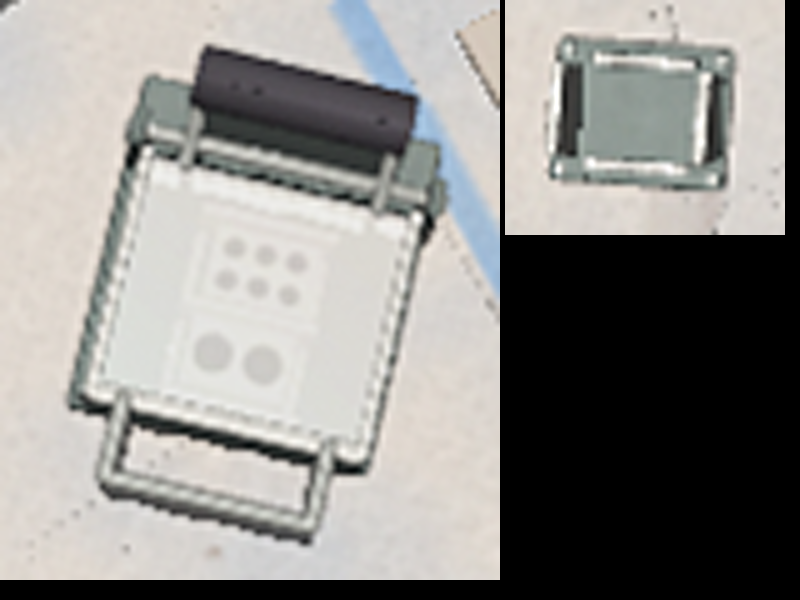

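The crop confirms it: six narrow holes in the rear bay at top px (347,198) and two wide ones in front. Bar ends are at (316.6,242) and (357,251). The grey cradle's corners give a centre of about (239.5,278).

```bash
cat >> h.py <<'E'
def go(P,ydir,zdir=(0,0,-1)):
    """row numbers to bring grasp point (54 mm) to P with tool y ~ +-ydir, z = zdir; from present pose"""
    o=ctrl.get_obs(); R0=q2R(o['eef_rot']); best=None
    z=np.array(zdir,float); z/=np.linalg.norm(z)
    for s in (1,-1):
        y=s*np.append(ydir,0)[:3]; y=y-z*(y@z); y/=np.linalg.norm(y)
        R1=np.stack([np.cross(y,z),y,z],1); w=R.from_matrix(R0.T@R1).as_rotvec()
        d=R0.T@(np.array(P)-0.054*z-o['eef_pos'])
        print('go',d.round(4).tolist(),w.round(4).tolist(),'q6',o['q'][5].round(2))
E
python3 - <<'E'
from h import *
L=onz('top',(316.6,242),.079);Rr=onz('top',(357,251),.079)
print('bar',L,Rr,np.linalg.norm(L-Rr)); m=(L+Rr)/2
y=(L-Rr)[:2]; y/=np.linalg.norm(y); x=np.array([y[1],-y[0]]); print('mid',m,'x',x,'hinge',m[:2]+.182*x,'rear bay',m[:2]+.127*x,'narrow seen',onz('top',(347,198),.064))
cw=[onz('top',(295+a/5,145+b/5),.085) for a,b in((195,80),(410,130))];print('cw',cw)
cr=[onz('top',(215+(a-505)/5.6,258+b/5.6),.01) for a,b in((562,40),(732,48),(722,185),(553,180))]
print('cradle',np.array(cr).round(3),np.mean(cr,0),[np.linalg.norm(cr[i]-cr[i-1]).round(3) for i in range(4)])
go((m[0],m[1],.20),x)
E
```

```text
bar [0.50318255 0.09273792 0.079     ] [ 0.48244954 -0.01266129  0.079     ] 0.10741904076282462
mid [0.49281605 0.04003832 0.079     ] x [ 0.98119668 -0.19301057] hinge [0.67139384 0.00491039] rear bay [0.61742803 0.01552597] narrow seen [0.62285013 0.01482353 0.064     ]
cw [array([0.71637918, 0.05235498, 0.085     ]), array([ 0.69315816, -0.06090781,  0.085     ])]
cradle [[0.439 0.338 0.01 ]
 [0.437 0.255 0.01 ]
 [0.371 0.258 0.01 ]
 [0.371 0.34  0.01 ]] [0.40433664 0.29806723 0.01      ] [np.float64(0.068), np.float64(0.083), np.float64(0.066), np.float64(0.082)]
go [-0.4571, -0.3857, 0.0495] [-0.0016, 0.0009, 1.4543] q6 -0.21
go [-0.4571, -0.3857, 0.0495] [-0.0009, -0.0016, -1.6873] q6 -0.21
```

Emit:
{"api": "carry_out", "payload": {
  "steps": [-0.457, -0.386, 0.05, 0, 0, 1.454, 0.5, -0.457, -0.386, 0.05, 0, 0, 1.454, 0.5, -0.457, -0.386, 0.05, 0, 0, 1.454, 0.5, -0.457, -0.386, 0.05, 0, 0, 1.454, 0.5, -0.457, -0.386, 0.05, 0, 0, 1.454, 0.5, -0.457, -0.386, 0.05, 0, 0, 1.454, 0.5, -0.457, -0.386, 0.05, 0, 0, 1.454, 0.5, -0.457, -0.386, 0.05, 0, 0, 1.454, 0.5, -0.457, -0.386, 0.05, 0, 0, 1.454, 0.5, -0.457, -0.386, 0.05, 0, 0, 1.454, 0.5, -0.457, -0.386, 0.05, 0, 0, 1.454, 0.5, -0.457, -0.386, 0.05, 0, 0, 1.454, 0.5, -0.457, -0.386, 0.05, 0, 0, 1.454, 0.5, -0.457, -0.386, 0.05, 0, 0, 1.454, 0.5, -0.457, -0.386, 0.05, 0, 0, 1.454, 0.5, -0.457, -0.386, 0.05, 0, 0, 1.454, 0.5, -0.457, -0.386, 0.05, 0, 0, 1.454, 0.5, -0.457, -0.386, 0.05, 0, 0, 1.454, 0.5]
}}

```text
time_s: 1.9
eef_pos: [0.4926, 0.0411, 0.2541]
eef_rot: [0.0, 0.772, 0.636, 0.0]
wrist_force: [-0.0, 0.3, -0.0]
opening: 0.503
grasp_force: 0.0
```

```bash
python3 - <<'E'
from h import *
o,im=snap('wrist','w1.png'); print(o['eef_pos'],o['eef_rot'],o['opening'],o['q'],o['time_s'])
for P in [(.503,.093,.075),(.482,-.013,.075)]: print(proj('wrist',np.array(P),o))
E
```

```text
[0.49261655 0.04111421 0.25409429] [1.17833399e-04 7.71756773e-01 6.35917804e-01 1.24518628e-04] 0.503365614876661 [-1.57365503e-01  5.16167276e-02  1.85576025e+00  3.21972086e-05
  1.23387416e+00  3.50258048e-02] 1.9
[318.89137025 158.76848827]
[318.42457879 306.34034328]
```

View pics/w1.png

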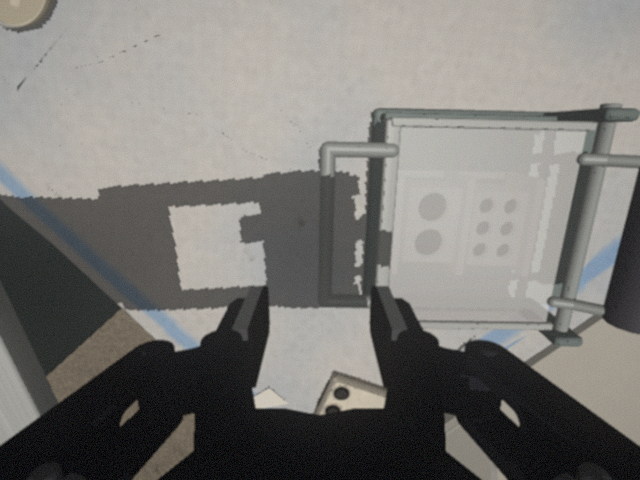

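The wrist view shows the bar as a vertical line at column about 327 (predicted 318), rows 148–300. The base's hinge axis and the two blocks are to its right, so a correction of a few mm toward the station is needed.

```bash
python3 - <<'E'
from h import *
o=ctrl.get_obs()
a=onz('wrist',(327,150),.077,o);b=onz('wrist',(327,299),.077,o);m=(a+b)/2
y=(a-b)[:2];print(a,b,np.linalg.norm(y));y/=np.linalg.norm(y);x=np.array([y[1],-y[0]]);print(m,x)
c=np.mean([onz('wrist',p,.064,o) for p in((487,205),(510,206),(482,228),(506,228),(479,250),(502,250))],0)
print('narrow',c,'along/across from bar',(c-m)[:2]@x,(c-m)[:2]@y)
w=np.mean([onz('wrist',p,.064,o) for p in((432,207),(428,241))],0);print('wide',w,(w-m)[:2]@x,(w-m)[:2]@y)
go((m[0],m[1],.072),x)
E
```

```text
[0.5094062 0.0974609 0.077    ] [ 0.48959842 -0.00753803  0.077     ] 0.10685094517697352
[0.49950231 0.04496144 0.077     ] [ 0.98266735 -0.18537767]
narrow [0.61962996 0.01859466 0.064     ] along/across from bar 0.12293332972212359 -0.0036407903810747365
wide [0.57350456 0.03055014 0.064     ] 0.07539113264873853 -0.0004431409798472321
go [0.0053, 0.0059, 0.1281] [0.0003, -0.0, -0.0063] q6 0.04
go [0.0053, 0.0059, 0.1281] [-0.0, -0.0005, 3.1353] q6 0.04
```

Emit:
{"api": "carry_out", "payload": {
  "steps": [0.004, 0.004, 0.03, 0, 0, 0, 0.28, 0.004, 0.004, 0.03, 0, 0, 0, 0.28, 0.004, 0.004, 0.06, 0, 0, 0, 0.28, 0.004, 0.004, 0.09, 0, 0, 0, 0.28, 0.004, 0.004, 0.11, 0, 0, 0, 0.28, 0.004, 0.004, 0.128, 0, 0, 0, 0.28, 0.004, 0.004, 0.128, 0, 0, 0, 0.28, 0.004, 0.004, 0.128, 0, 0, 0, 0.0, 0.004, 0.004, 0.128, 0, 0, 0, 0.0, 0.004, 0.004, 0.128, 0, 0, 0, 0.0, 0.004, 0.004, 0.128, 0, 0, 0, 0.0]
}}

```text
time_s: 3.05
eef_pos: [0.4979, 0.0434, 0.1267]
eef_rot: [0.0, 0.772, 0.635, 0.0]
wrist_force: [-3.7, -0.2, 3.0]
opening: 0.094
grasp_force: 58.7
```

Emit:
{"api": "carry_out", "payload": {
  "steps": [0, 0.0004, -0.0127, 0, 0, 0, 0, 0, 0.0018, -0.0254, 0, 0, 0, 0, 0, 0.004, -0.0379, 0, 0, 0, 0, 0, 0.0071, -0.0503, 0, 0, 0, 0, 0, 0.011, -0.0624, 0, 0, 0, 0, 0, 0.0158, -0.0742, 0, 0, 0, 0, 0, 0.0214, -0.0857, 0, 0, 0, 0, 0, 0.0278, -0.0967, 0, 0, 0, 0, 0, 0.0349, -0.1072, 0, 0, 0, 0, 0, 0.0428, -0.1172, 0, 0, 0, 0, 0, 0.0513, -0.1267, 0, 0, 0, 0, 0, 0.0605, -0.1355, 0, 0, 0, 0, 0, 0.0703, -0.1437, 0, 0, 0, 0, 0, 0.0806, -0.1512, 0, 0, 0, 0, 0, 0.0914, -0.1579, 0, 0, 0, 0, 0, 0.1027, -0.1638, 0, 0, 0, 0, 0, 0.1142, -0.169, 0, 0, 0, 0, 0, 0.1263, -0.1733, 0, 0, 0, 0, 0, 0.1263, -0.1733, 0, 0, 0, 0]
}}

```text
time_s: 4.95
eef_pos: [0.6235, 0.0169, 0.3025]
eef_rot: [0.003, 0.773, 0.635, 0.0]
wrist_force: [-5.1, -5.8, 8.5]
opening: 0.095
grasp_force: 63.1
```

Emit:
{"api": "carry_out", "payload": {
  "steps": [0, 0, 0, 0, 0, 0, 0.5, 0, 0, 0, 0, 0, 0, 0.5, 0, 0.005, -0.03, 0, 0, 0, 0.6, 0, 0, -0.07, 0, 0, 0, 0.6, 0, -0.03, -0.1, 0, 0, 0, 0.6, 0, -0.08, -0.1, 0, 0, 0, 0.6, 0, -0.12, -0.1, 0, 0, 0, 1, 0, -0.12, -0.1, 0, 0, 0, 1, 0, -0.12, -0.1, 0, 0, 0, 1, 0, -0.12, -0.1, 0, 0, 0, 1, 0, -0.12, -0.1, 0, 0, 0, 1, 0, -0.12, -0.1, 0, 0, 0, 1, 0, -0.12, -0.1, 0, 0, 0, 1, 0, -0.12, -0.1, 0, 0, 0, 1]
}}

```text
time_s: 6.35
eef_pos: [0.5041, 0.042, 0.3989]
eef_rot: [-0.0, 0.772, 0.635, -0.0]
wrist_force: [0.4, 0.2, 0.1]
opening: 1.0
grasp_force: 0.0
```

```bash
python3 - <<'E'
from h import *
x=np.array([.982,-.19]); n=np.array([.620,.018]); y=np.array([.19,.982])
# look from ahead: grasp point above block, camera side toward robot
go((n[0],n[1],.22),y)
E
```

```text
go [-0.0012, 0.1185, 0.1248] [-0.0005, -0.0004, -1.5738] q6 0.04
go [-0.0012, 0.1185, 0.1248] [-0.0004, 0.0005, 1.5678] q6 0.04
```

Emit:
{"api": "carry_out", "payload": {
  "steps": [0, 0.04, 0.05, 0, 0, -1.574, 1, 0, 0.04, 0.05, 0, 0, -1.574, 1, 0, 0.06, 0.08, 0, 0, -1.574, 1, 0, 0.08, 0.12, 0, 0, -1.574, 1, 0, 0.1, 0.125, 0, 0, -1.574, 1, 0, 0.118, 0.125, 0, 0, -1.574, 1, 0, 0.118, 0.125, 0, 0, -1.574, 1, 0, 0.118, 0.125, 0, 0, -1.574, 1, 0, 0.118, 0.125, 0, 0, -1.574, 1, 0, 0.118, 0.125, 0, 0, -1.574, 1, 0, 0.118, 0.125, 0, 0, -1.574, 1, 0, 0.118, 0.125, 0, 0, -1.574, 1, 0, 0.118, 0.125, 0, 0, -1.574, 1, 0, 0.118, 0.125, 0, 0, -1.574, 1]
}}

```text
time_s: 7.75
eef_pos: [0.6196, 0.0194, 0.2741]
eef_rot: [-0.0, 0.096, 0.995, -0.0]
wrist_force: [0.1, -1.1, -0.8]
opening: 1.001
grasp_force: 0.0
```

```bash
python3 - <<'E'
from h import *
o,im=snap('wrist','w2.png'); print(o['eef_pos'],o['eef_rot'],o['wrist_force'],o['time_s'])
s=ctrl.camera('scene'); w=im[:,:,::-1]
c=np.zeros((600,800,3),np.uint8); c[:480,:640]=w; c[390:600,560:800]=cv2.resize(s[160:300,320:480,::-1],(240,210)); cv2.imwrite('pics/w2b.png',c)
E
```

```text
[0.61958889 0.01936313 0.27408925] [-7.50563588e-05  9.60517849e-02  9.95376335e-01 -7.31235855e-06] [ 0.08144252 -1.14797239 -0.7681927 ] 7.75
```

View pics/w2b.png

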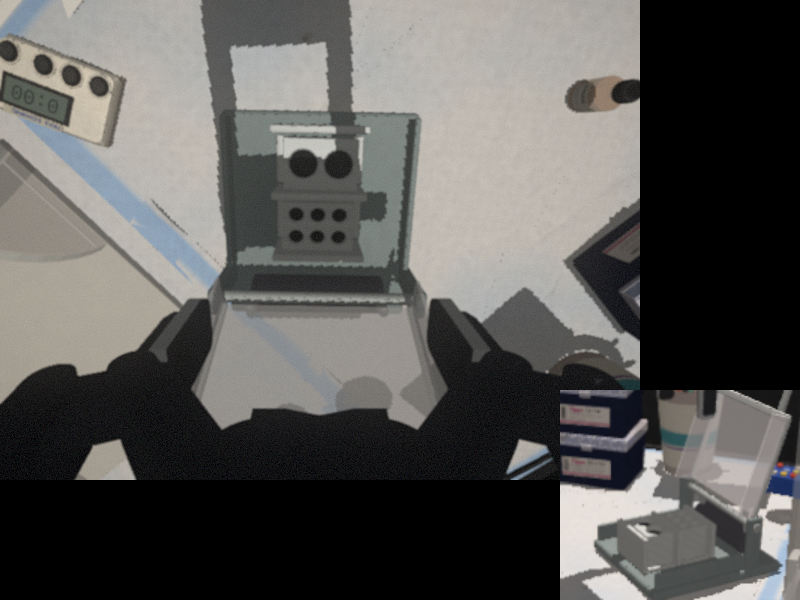

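The lid stands open. The narrow block's six holes are at columns 296/317/339, rows 214/237; the wide block's are at (303,163) and (339,164).

```bash
python3 - <<'E'
from h import *
o=ctrl.get_obs()
h=np.array([[onz('wrist',(c,r),.064,o) for c in(296,317.3,339.3)] for r in(214,236.8)])
n=h.mean((0,1));d=(h[:,0]-h[:,2]).mean(0)[:2];print(n,np.linalg.norm(d),d)
w=np.mean([onz('wrist',p,.064,o) for p in((303,163),(339,164))],0);print('wide',w,'dist',np.linalg.norm((n-w)[:2]))
x=(n-w)[:2]/np.linalg.norm((n-w)[:2]);print(x)
y=np.array([.187,.982]); go((n[0],n[1],.048),y)
E
```

```text
[0.62050974 0.01783398 0.064     ] 0.03401895893996342 [-0.00647048 -0.03339794]
wide [0.57392008 0.02957821 0.064     ] dist 0.04804709488382967
[ 0.96966655 -0.24443154]
go [-0.0012, -0.0014, 0.1721] [-0.0, -0.0001, -0.0036] q6 -1.54
go [-0.0012, -0.0014, 0.1721] [-0.0001, 0.0, 3.138] q6 -1.54
```

Emit:
{"api": "carry_out", "payload": {
  "steps": [-0.001, -0.0015, 0.04, 0, 0, -0.003, 1, -0.001, -0.0015, 0.08, 0, 0, -0.003, 1, -0.001, -0.0015, 0.11, 0, 0, -0.003, 1, -0.001, -0.0015, 0.14, 0, 0, -0.003, 1, -0.001, -0.0015, 0.16, 0, 0, -0.003, 1, -0.001, -0.0015, 0.175, 0, 0, -0.003, 1, -0.001, -0.0015, 0.178, 0, 0, -0.003, 1, -0.001, -0.0015, 0.178, 0, 0, -0.003, 1, -0.001, -0.0015, 0.178, 0, 0, -0.003, 0, -0.001, -0.0015, 0.178, 0, 0, -0.003, 0, -0.001, -0.0015, 0.178, 0, 0, -0.003, 0, -0.001, -0.0015, 0.178, 0, 0, -0.003, 0, -0.001, -0.0015, 0.178, 0, 0, -0.003, 0]
}}

```text
time_s: 9.15
eef_pos: [0.6215, 0.0175, 0.098]
eef_rot: [0.002, 0.094, 0.996, -0.0]
wrist_force: [-0.4, -0.9, 5.8]
opening: 0.647
grasp_force: 64.1
```

```bash
python3 - <<'E'
from h import *
go((.43,.15,.146),(.015,1))
go((.43,.15,.0805-.054),(.015,1))
E
```

```text
go [0.2125, 0.0944, -0.1027] [-0.0002, 0.0032, -0.1728] q6 -1.55
go [0.2125, 0.0944, -0.1027] [0.0047, 0.0003, 2.9687] q6 -1.55
go [0.2129, 0.0944, 0.0168] [-0.0002, 0.0032, -0.1728] q6 -1.55
go [0.2129, 0.0944, 0.0168] [0.0047, 0.0003, 2.9687] q6 -1.55
```

Emit:
{"api": "carry_out", "payload": {
  "steps": [0, 0, -0.015, 0, 0, 0, 0, 0, 0, -0.035, 0, 0, 0, 0, 0, 0, -0.06, 0, 0, 0, 0, 0, 0, -0.085, 0, 0, 0, 0, 0, 0, -0.1, 0, 0, 0, 0, 0.02, 0.008, -0.1, 0, 0, 0, 0, 0.05, 0.022, -0.1, 0, 0, -0.05, 0, 0.085, 0.038, -0.1, 0, 0, -0.1, 0, 0.12, 0.053, -0.1, 0, 0, -0.15, 0, 0.155, 0.069, -0.1, 0, 0, -0.173, 0, 0.185, 0.082, -0.1, 0, 0, -0.173, 0, 0.205, 0.091, -0.1, 0, 0, -0.173, 0, 0.212, 0.094, -0.08, 0, 0, -0.173, 0, 0.212, 0.094, -0.05, 0, 0, -0.173, 0, 0.212, 0.094, -0.02, 0, 0, -0.173, 0, 0.212, 0.094, 0.0, 0, 0, -0.173, 0, 0.212, 0.094, 0.007, 0, 0, -0.173, 0, 0.212, 0.094, 0.007, 0, 0, -0.173, 0, 0.212, 0.094, 0.007, 0, 0, -0.173, 0]
}}

```text
time_s: 11.05
eef_pos: [0.4302, 0.1497, 0.0901]
eef_rot: [0.001, 0.007, 1.0, 0.0]
wrist_force: [1.3, -0.3, -2.7]
opening: 0.651
grasp_force: 66.1
```

```bash
python3 - <<'E'
from h import *
o,im=snap('wrist','w3.png'); print(o['eef_pos'],o['eef_rot'],o['wrist_force'],o['opening'],o['time_s'])
E
```

```text
[0.43017651 0.1496966  0.09007149] [5.78564783e-04 7.41141846e-03 9.99972367e-01 4.53475814e-05] [ 1.31505932 -0.33612253 -2.66842137] 0.6505539634809961 11.05
```

View pics/w3.png

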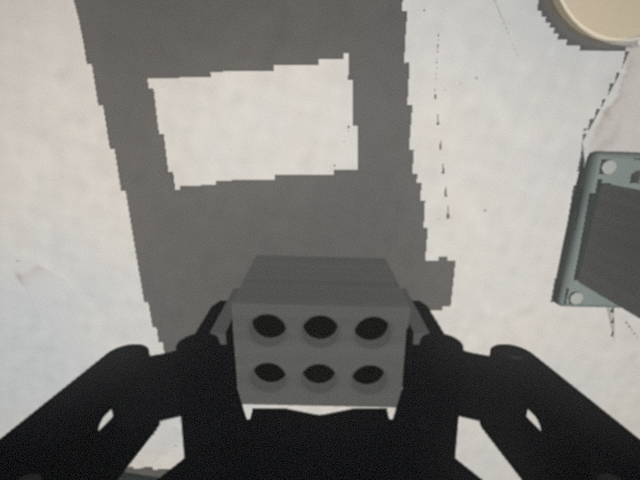

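The wrist picture shows the block held upright with its holes at rows 326/373, and the cradle's corner at the right (560–640,150–300). Next I lower it gently.

Emit:
{"api": "carry_out", "payload": {
  "steps": [0, 0, 0.003, 0, 0, 0, 0, 0, 0, 0.006, 0, 0, 0, 0, 0, 0, 0.007, 0, 0, 0, 0, 0, 0, 0.008, 0, 0, 0, 0, 0, 0, 0.008, 0, 0, 0, 0]
}}

```text
time_s: 11.6
eef_pos: [0.4294, 0.1496, 0.0811]
eef_rot: [-0.0, 0.007, 1.0, -0.0]
wrist_force: [-0.2, -0.3, -2.5]
opening: 0.647
grasp_force: 66.1
```

Emit:
{"api": "carry_out", "payload": {
  "steps": [0, 0, 0.0007, 0, 0, 0, 0, 0, 0, 0.0014, 0, 0, 0, 0, 0, 0, 0.0014, 0, 0, 0, 0]
}}

```text
time_s: 11.9
eef_pos: [0.4296, 0.1497, 0.08]
eef_rot: [0.0, 0.007, 1.0, -0.0]
wrist_force: [-1.4, -0.2, 1.0]
opening: 0.65
grasp_force: 66.5
```

Emit:
{"api": "carry_out", "payload": {
  "steps": [0, 0, 0.0014, 0, 0, 0, 0.8, 0, 0, 0.0014, 0, 0, 0, 1, 0, 0, 0.0014, 0, 0, 0, 1, 0, 0, 0.0014, 0, 0, 0, 1, 0, 0, -0.03, 0, 0, 0, 1, 0, 0, -0.07, 0, 0, 0, 1, 0, 0, -0.11, 0, 0, 0, 1, 0, 0, -0.14, 0, 0, 0.15, 1, 0, 0, -0.15, 0, 0, 1.57, 1, 0, 0, -0.15, 0, 0, 1.57, 1, 0, 0, -0.15, 0, 0, 1.57, 1, 0, 0, -0.15, 0, 0, 1.57, 1, 0, 0, -0.15, 0, 0, 1.57, 1, 0, 0, -0.15, 0, 0, 1.57, 1, 0, 0, -0.15, 0, 0, 1.57, 1, 0, 0, -0.15, 0, 0, 1.57, 1, 0, 0, -0.15, 0, 0, 1.57, 1, 0, 0, -0.15, 0, 0, 1.57, 1, 0, 0, -0.15, 0, 0, 1.57, 1]
}}

```text
time_s: 13.8
eef_pos: [0.4295, 0.1497, 0.2298]
eef_rot: [0.0, 0.712, 0.702, 0.0]
wrist_force: [-0.6, 0.1, -0.5]
opening: 1.0
grasp_force: 0.0
```

```bash
python3 - <<'E'
from h import *
o,im=snap('wrist','w4.png'); print(o['eef_pos'],o['eef_rot'],o['wrist_force'],o['time_s'])
E
```

```text
[0.42947517 0.14966976 0.22978213] [1.23525846e-05 7.12199755e-01 7.01976858e-01 6.98660993e-06] [-0.61011445  0.10239695 -0.48820872] 13.8
```

View pics/w4.png

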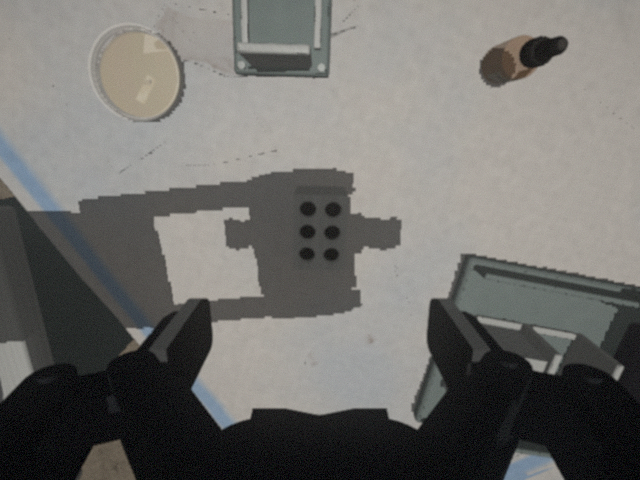

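The block stands upright on the bench. Its holes are at (307,209), (333,209), (307,232), (332,232), (307,254) and (331,254). The cradle's near edge runs from about (234,74) to (328,77).

```bash
python3 - <<'E'
from h import *
o=ctrl.get_obs()
h=np.array([[onz('wrist',p,.046,o) for p in row] for row in [[(307.5,209),(333,209)],[(307,231.5),(332,231.5)],[(307,254),(331,254)]]])
n=h.mean((0,1)); d=(h[0]-h[2]).mean(0)[:2]; print(n,np.linalg.norm(d),np.degrees(np.arctan2(d[1],d[0])))
a=onz('wrist',(234,74),.008,o);b=onz('wrist',(328,77),.008,o);print('cr edge',a,b,np.linalg.norm(a-b),np.degrees(np.arctan2(*(b-a)[[1,0]])))
y=d/np.linalg.norm(d);x=np.array([y[1],-y[0]]);go((n[0],n[1],.028),x)
E
```

```text
[0.43020976 0.15089051 0.046     ] 0.03341071506861523 87.79952151524836
cr edge [0.36884226 0.26103435 0.008     ] [0.43768681 0.2580928  0.008     ] 0.06890736182666961 -2.4466152126797858
go [0.0012, 0.0007, 0.1478] [0.0001, -0.0, 0.0262] q6 0.09
go [0.0012, 0.0007, 0.1478] [0.0, 0.0001, -3.1154] q6 0.09
```

Emit:
{"api": "carry_out", "payload": {
  "steps": [0.001, 0.0005, 0.04, 0, 0, 0.02, 1, 0.001, 0.0005, 0.08, 0, 0, 0.02, 1, 0.001, 0.0005, 0.11, 0, 0, 0.02, 1, 0.001, 0.0005, 0.13, 0, 0, 0.02, 1, 0.001, 0.0005, 0.145, 0, 0, 0.02, 1, 0.001, 0.0005, 0.147, 0, 0, 0.02, 1, 0.001, 0.0005, 0.147, 0, 0, 0.02, 0, 0.001, 0.0005, 0.147, 0, 0, 0.02, 0, 0.001, 0.0005, 0.147, 0, 0, 0.02, 0, 0.001, 0.0005, 0.147, 0, 0, 0.02, 0, 0.001, 0.0005, 0.147, 0, 0, 0.02, 0, 0.001, 0.0005, 0.147, 0, 0, 0.02, 0]
}}

```text
time_s: 15.05
eef_pos: [0.4308, 0.1508, 0.0839]
eef_rot: [0.001, 0.719, 0.695, 0.001]
wrist_force: [-1.2, 1.0, 6.4]
opening: 0.438
grasp_force: 61.3
```

```bash
python3 - <<'E'
from h import *
o=ctrl.get_obs();print(o['eef_pos'])
c=(.4045,.230,.046+.08)  # look from 70 mm before the cradle
go(c,(1,-.041))
E
```

```text
[0.43084804 0.15075263 0.08389475]
go [0.0783, -0.0288, -0.0961] [0.0019, -0.0002, 0.0072] q6 0.11
go [0.0783, -0.0288, -0.0961] [0.0004, 0.003, -3.1344] q6 0.11
```

Emit:
{"api": "carry_out", "payload": {
  "steps": [0, 0, -0.015, 0, 0, 0, 0, 0, 0, -0.035, 0, 0, 0, 0, 0, 0, -0.06, 0, 0, 0, 0, 0, 0, -0.08, 0, 0, 0, 0, 0.02, -0.008, -0.092, 0, 0, 0.007, 0, 0.045, -0.017, -0.096, 0, 0, 0.007, 0, 0.065, -0.024, -0.096, 0, 0, 0.007, 0, 0.077, -0.028, -0.096, 0, 0, 0.007, 0, 0.078, -0.029, -0.096, 0, 0, 0.007, 0, 0.078, -0.029, -0.096, 0, 0, 0.007, 0, 0.078, -0.029, -0.096, 0, 0, 0.007, 0]
}}

```text
time_s: 16.15
eef_pos: [0.4039, 0.2289, 0.1786]
eef_rot: [0.0, 0.722, 0.692, -0.0]
wrist_force: [0.0, -0.4, -3.0]
opening: 0.439
grasp_force: 60.8
```

```bash
python3 - <<'E'
from h import *
o,im=snap('wrist','w5.png'); print(o['eef_pos'],o['eef_rot'],o['wrist_force'],o['time_s'])
t=np.array([.041,1,0])/1.0008; c0=np.array([.4045,.300,0]); x=np.array([1,-.041,0])
for sx,sy,z in [(-.035,-.043,.01),(.035,-.043,.01),(.035,.043,.01),(-.035,.043,.01),(0,-.0315,.059),(0,.0315,.059)]:
    print(proj('wrist',c0+sx*x+sy*t+[0,0,z],o).round(1))
E
```

```text
[0.40385817 0.22894692 0.17858128] [ 4.69185216e-05  7.21596507e-01  6.92313797e-01 -2.92482120e-04] [ 0.02017774 -0.38379442 -3.01808701] 16.15
[261.7 198.5]
[368.7 198.5]
[374.1  54.6]
[255.4  54.6]
[314.1 193.8]
[313.6  61. ]
```

View pics/w5.png

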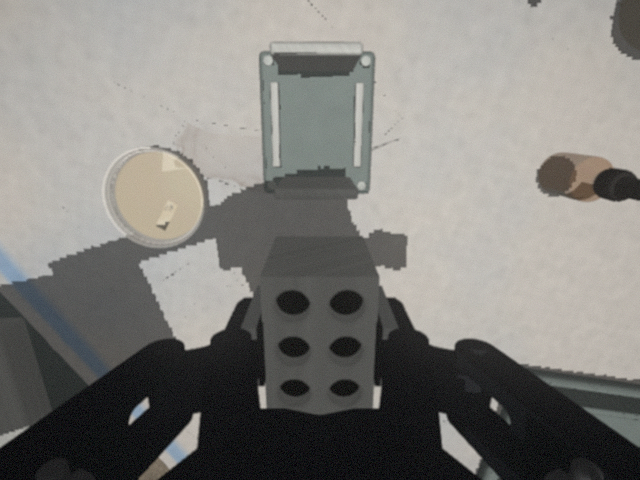

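The cradle is empty and clear ahead. Its base corners are (264,192), (368,192), (374,53) and (261,53). The held block's holes are at columns about 294/345, rows 301/346/388.

```bash
python3 - <<'E'
from h import *
o=ctrl.get_obs()
k=np.array([onz('wrist',p,.010,o) for p in((264,192),(368,192),(374,53),(261,53))]);c=k.mean(0)
print(k.round(4),c,[np.linalg.norm(k[i]-k[i-1]).round(3) for i in range(4)])
s=[onz('wrist',p,.014,o) for p in((276,83),(276,166),(358,83),(358,166))];print('side stops',np.mean(s,0))
d=(k[3]+k[2]-k[0]-k[1])[:2];e=(s[0]+s[2]-s[1]-s[3])[:2];print(np.degrees(np.arctan2(d[1],d[0])),np.degrees(np.arctan2(e[1],e[0])))
zt=o['eef_pos'][2]-.061+.023
h=np.mean([onz('wrist',p,zt,o) for p in((293,301),(346,301),(294,346),(345,346),(295,388),(344,388))],0);print('block',h,'tcp',o['eef_pos'])
R0=q2R(o['eef_rot']);print('tool y',R0[:,1])
for q in((c+np.mean(s,0))/2,): print('shift',R0.T@np.append((q-h)[:2],0))
E
```

```text
[[0.3697 0.2627 0.01  ]
 [0.4374 0.2598 0.01  ]
 [0.4414 0.3423 0.01  ]
 [0.3748 0.3451 0.01  ]] [0.4058294  0.30248526 0.01      ] [np.float64(0.083), np.float64(0.068), np.float64(0.083), np.float64(0.067)]
side stops [0.40603559 0.30254736 0.014     ]
86.87128979672276 87.52824458540384
block [0.40453399 0.23114675 0.1406134 ] tcp [0.40394809 0.22888263 0.1786134 ]
tool y [ 9.99127551e-01 -4.17620505e-02 -2.59532832e-04]
shift [ 7.13656942e-02 -1.58325706e-03 -2.88328903e-05]
```

Emit:
{"api": "carry_out", "payload": {
  "steps": [0.02, -0.0005, 0, 0, 0, 0, 0, 0.045, -0.001, 0, 0, 0, 0, 0, 0.065, -0.0015, 0, 0, 0, 0, 0, 0.072, -0.0015, 0, 0, 0, 0, 0, 0.072, -0.0015, 0.015, 0, 0, 0, 0, 0.072, -0.0015, 0.028, 0, 0, 0, 0, 0.072, -0.0015, 0.032, 0, 0, 0, 0, 0.072, -0.0015, 0.032, 0, 0, 0, 0]
}}

```text
time_s: 17.0
eef_pos: [0.4046, 0.3007, 0.1457]
eef_rot: [-0.0, 0.722, 0.692, -0.001]
wrist_force: [-0.1, 0.7, -3.1]
opening: 0.438
grasp_force: 60.8
```

```bash
python3 - <<'E'
from h import *
o,im=snap('wrist','w6.png'); print(o['eef_pos'],o['wrist_force'],o['time_s'])
s=ctrl.camera('scene')
a=cv2.resize(im[150:470,180:460],(560,600)); b=cv2.resize(s[205:285,200:280],(240,240),interpolation=cv2.INTER_CUBIC)
c=np.zeros((600,800,3),np.uint8);c[:,:560]=a;c[:240,560:]=b
cv2.imwrite('pics/w6b.png',c[:,:,::-1])
E
```

```text
[0.40461959 0.30072845 0.14571399] [-0.13055314  0.70144157 -3.0907578 ] 17.0
```

View pics/w6b.png

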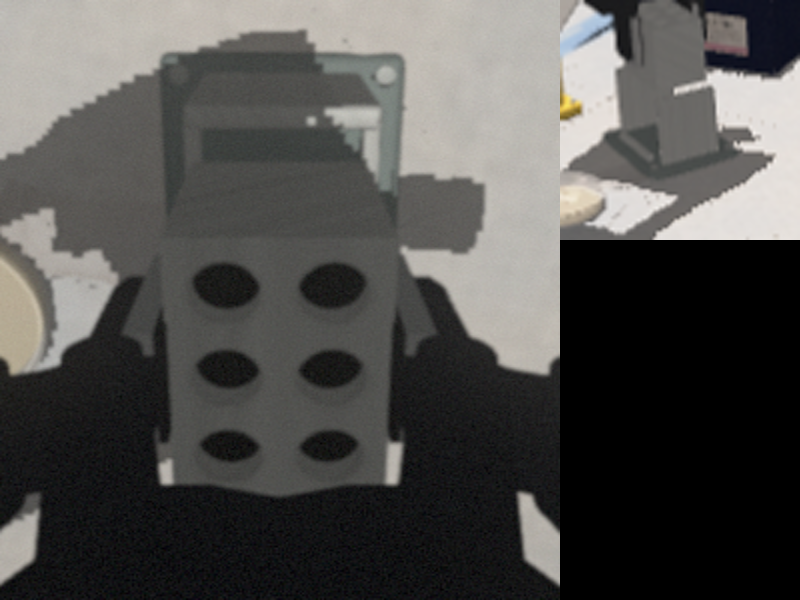

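The lit top of the cradle's far wall spans crop rows 105–127. The block's lower front edge is at row 162, with columns centred between the side stops. From these I compute the gap.

```bash
python3 - <<'E'
from h import *
o=ctrl.get_obs(); f=lambda x,y:(180+x/2,150+y/1.875)
w=onz('wrist',f(290,128),.059,o);w2=onz('wrist',f(290,105),.059,o);b=onz('wrist',f(282,162),.0617,o);b2=onz('wrist',f(282,238),.1077,o)
print('wall in/out',w,w2,'block bottom edge',b,'top edge',b2,'gap',w[1]-b[1])
l=onz('wrist',f(205,162),.0617,o);r=onz('wrist',f(362,162),.0617,o);print('block bottom corners',l,r,(l+r)/2)
wl=onz('wrist',f(186,105),.059,o);wr=onz('wrist',f(381,105),.059,o);print('wall ends',wl,wr,(wl+wr)/2)
c=[onz('wrist',f(*p),.010,o) for p in((165,60),(402,60))];print('base far corners',c,np.mean(c,0))
E
```

```text
wall in/out [0.40977625 0.33524642 0.059     ] [0.40997824 0.34072214 0.059     ] block bottom edge [0.40770865 0.32781877 0.0617    ] top edge [0.40748988 0.32786703 0.1077    ] gap 0.007427654130770733
block bottom corners [0.39086454 0.3285155  0.0617    ] [0.42521027 0.32709494 0.0617    ] [0.40803741 0.32780522 0.0617    ]
wall ends [0.38737732 0.34165965 0.059     ] [0.42975676 0.33990776 0.059     ] [0.40856704 0.34078371 0.059     ]
base far corners [array([0.37585992, 0.34580091, 0.01      ]), array([0.4422263 , 0.34305858, 0.01      ])] [0.40904311 0.34442975 0.01      ]
```

Emit:
{"api": "carry_out", "payload": {
  "steps": [0.003, 0, 0, 0, 0, 0, 0, 0.003, 0, 0.003, 0, 0, 0, 0, 0.003, 0, 0.007, 0, 0, 0, 0, 0.003, 0, 0.011, 0, 0, 0, 0, 0.003, 0, 0.015, 0, 0, 0, 0, 0.003, 0, 0.015, 0, 0, 0, 0]
}}

```text
time_s: 17.7
eef_pos: [0.4048, 0.3044, 0.131]
eef_rot: [-0.0, 0.721, 0.692, -0.001]
wrist_force: [0.7, -0.2, -2.6]
opening: 0.435
grasp_force: 60.8
```

Emit:
{"api": "carry_out", "payload": {
  "steps": [0, 0, 0.006, 0, 0, 0, 0, 0, 0, 0.013, 0, 0, 0, 0, 0, 0, 0.02, 0, 0, 0, 0, 0, 0, 0.027, 0, 0, 0, 0, 0, 0, 0.031, 0, 0, 0, 0, 0, 0, 0.034, 0, 0, 0, 0, 0, 0, 0.0355, 0, 0, 0, 0, 0, 0, 0.0355, 0, 0, 0, 0]
}}

```text
time_s: 18.5
eef_pos: [0.4053, 0.3046, 0.0962]
eef_rot: [-0.0, 0.721, 0.692, -0.0]
wrist_force: [-0.4, 0.2, -2.5]
opening: 0.436
grasp_force: 60.8
```

Emit:
{"api": "carry_out", "payload": {
  "steps": [0, 0, 0.001, 0, 0, 0, 0, 0, 0, 0.0017, 0, 0, 0, 0, 0, 0, 0.0023, 0, 0, 0, 0, 0, 0, 0.0023, 0, 0, 0, 0]
}}

```text
time_s: 18.9
eef_pos: [0.4053, 0.3046, 0.094]
eef_rot: [0.0, 0.721, 0.692, 0.0]
wrist_force: [0.1, -0.2, -2.9]
opening: 0.439
grasp_force: 60.8
```

Emit:
{"api": "carry_out", "payload": {
  "steps": [0, 0, 0.0006, 0, 0, 0, 0, 0, 0, 0.0012, 0, 0, 0, 0, 0, 0, 0.0012, 0, 0, 0, 0]
}}

```text
time_s: 19.2
eef_pos: [0.4053, 0.3046, 0.094]
eef_rot: [0.0, 0.721, 0.693, -0.0]
wrist_force: [-4.5, -2.9, 10.8]
opening: 0.438
grasp_force: 62.5
```

Emit:
{"api": "carry_out", "payload": {
  "steps": [0, 0, -0.0005, 0, 0, 0, 0.7, 0, 0, -0.0005, 0, 0, 0, 1, 0, 0, -0.0005, 0, 0, 0, 1, 0, 0, -0.0005, 0, 0, 0, 1, 0, 0, -0.03, 0, 0, 0, 1, 0, 0, -0.07, 0, 0, 0, 1, 0, 0, -0.11, 0, 0, 0, 1, 0, 0, -0.15, 0, 0, 0, 1, 0, 0, -0.18, 0, 0, 0, 1, 0, 0, -0.18, 0, 0, 0, 1, 0, 0, -0.18, 0, 0, 0, 1]
}}

```text
time_s: 20.3
eef_pos: [0.4055, 0.3047, 0.2732]
eef_rot: [0.0, 0.721, 0.692, 0.001]
wrist_force: [0.5, -0.5, -0.8]
opening: 1.001
grasp_force: 0.0
```

```bash
python3 - <<'E'
from h import *
o,im=snap('wrist','w7.png'); print(o['eef_pos'],o['wrist_force'],o['time_s'])
s=ctrl.camera('scene')
c=np.zeros((600,800,3),np.uint8);c[:375,:500]=cv2.resize(im,(500,375));c[:270,500:800]=cv2.resize(s[190:280,195:295],(300,270),interpolation=cv2.INTER_CUBIC);c[375:600,:360]=cv2.resize(s[150:300,290:530],(360,225))
cv2.imwrite('pics/w7b.png',c[:,:,::-1])
E
```

```text
[0.40546556 0.3046872  0.27321967] [ 0.47912877 -0.45189289 -0.82238824] 20.3
```

View pics/w7b.png

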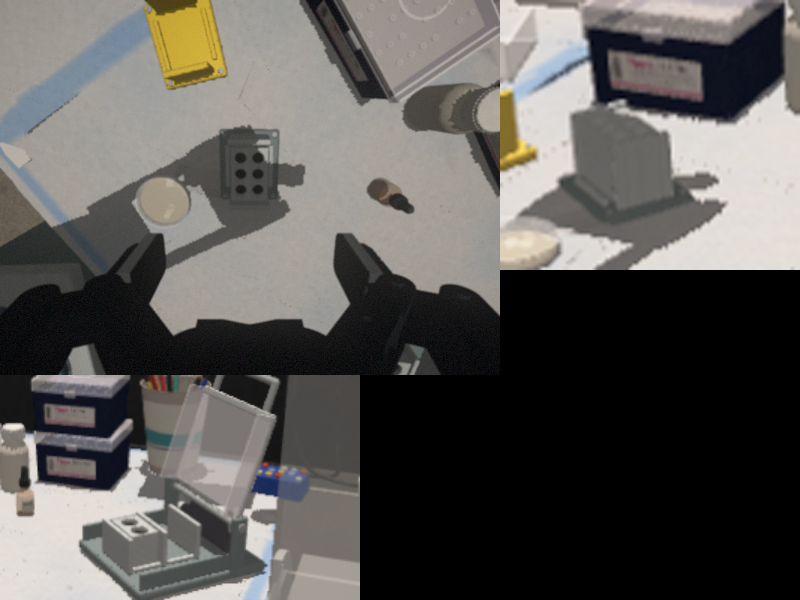

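The pictures show the block seated upright between the cradle's walls (holes around (250,172) in the composite). The lid is open and the wide block is still in the front bay, so I hand in.

```bash
python3 -c "
from bench import ctrl
print(ctrl.hand_in())"
```

```text
the job is handed in; nothing more can be done
None
```

The narrow-hole block is standing in the grey cradle, holes up, and the lid is resting open; the wide-hole block looks undisturbed in the last picture, and the job was handed in at about 20 s (the hand-in gave no verdict).

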